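# Line the toiletries up by height on the glass shelf

### The job

Line up the four toiletries on the glass shelf in order of height, one in the middle of each cork coaster, standing upright: the tallest on the coaster next to the toothbrush rack, then each one shorter than the last, so that the shortest is at the other end, next to the face brush. Leave the face brush where it lies.

Things in the scene. Friction and masses are not known exactly. Their poses are not given: they have to be found in the camera images.
- can_center (a point): Spray can, bare aluminium with a narrower black cap: 122 mm tall, the tallest. The can is 42 mm across and straight from the foot to 94 mm up; the cap is 30 mm across. About 120 g. Listed point: its centre, on its axis, half-way up; z is its long axis, up at the start. It starts upright on the vanity top (height 0), loose, in any of four places in front of the glass shelf.
- rollon_center (a point): Roll-on deodorant, white plastic body with a grey rounded cap: 100 mm tall, second tallest. Body 42 mm across and straight to 70 mm up, cap 40 mm across to 88 mm, then a dome. About 110 g. Listed point: its centre, on its axis, half-way up; z is its long axis, up at the start. It starts upright on the vanity top (height 0), loose, in any of four places in front of the glass shelf.
- vial_center (a point): Clear glass vial with a cork: 78 mm tall with its cork, third tallest. Glass 36 mm across and straight to 54 mm up, then a shoulder, a neck and the cork, 24 mm across. About 70 g. Listed point: its centre, on its axis, half-way up; z is its long axis, up at the start. It starts upright on the vanity top (height 0), loose, in any of four places in front of the glass shelf.
- tumbler_center (a point): Small open stainless steel tumbler, mouth up: 56 mm tall, the shortest. 44 mm across at the foot, 47 mm at the rim, wall 2 mm. About 90 g. Listed point: its centre, on its axis, half-way up; z is its long axis, up at the start. It starts upright on the vanity top (height 0), loose, in any of four places in front of the glass shelf.
- coaster_1: Round flat cork coaster, 68 mm across, 4 mm thick, fixed on the glass shelf: the leftmost (+y end) of the row of four. Origin: centre of its underside, on the shelf's upper face (30 mm above the vanity top), so its upper face is 4 mm above the origin. x points across the shelf (away from the robot), y along the row of coasters; neighbours are 72 to 88 mm apart.
- coaster_2: Round flat cork coaster, 68 mm across, 4 mm thick, fixed on the glass shelf: second from the left (+y) end. Origin: centre of its underside, on the shelf's upper face (30 mm above the vanity top), so its upper face is 4 mm above the origin. x points across the shelf (away from the robot), y along the row of coasters; neighbours are 72 to 88 mm apart.
- coaster_3: Round flat cork coaster, 68 mm across, 4 mm thick, fixed on the glass shelf: third from the left (+y) end. Origin: centre of its underside, on the shelf's upper face (30 mm above the vanity top), so its upper face is 4 mm above the origin. x points across the shelf (away from the robot), y along the row of coasters; neighbours are 72 to 88 mm apart.
- coaster_4: Round flat cork coaster, 68 mm across, 4 mm thick, fixed on the glass shelf: the rightmost (-y end) of the row of four. Origin: centre of its underside, on the shelf's upper face (30 mm above the vanity top), so its upper face is 4 mm above the origin. x points across the shelf (away from the robot), y along the row of coasters; neighbours are 72 to 88 mm apart.
- toothbrush_rack: Clear acrylic rack with three upright toothbrushes, 50 x 90 mm and 60 mm high, brushes up to 155 mm, fixed on the glass shelf about 120 mm beyond the last coaster, at the left or the right end of the row (it varies). Origin: centre of its underside.
- face_brush: Grey hard silicone face brush lying loose and flat on the glass shelf about 120 mm beyond the last coaster at the end of the row opposite the rack: round head 56 mm across with a stub handle, 106 mm long, 20 mm high. Origin: underside, near the middle. To be left alone.

How it is judged:
At the end, for the whole second after the job is handed in: Counting coasters from the toothbrush rack, the can, the roll-on, the vial and the tumbler stand on the first, second, third and fourth: each upright (within 0.12 rad), its axis within 15 mm of the coaster's centre, its foot on the coaster (within 6 mm), at rest and released (linear speed of each of can, rollon, vial, tumbler below 0.02 m/s and ((horizontal distance between toothbrush_rack and coaster_1 below 0.22 m and horizontal distance between can_center and coaster_1 below 0.015 m and angle between each of can_center, rollon_center, vial_center, tumbler_center's own z axis and vertical below 0.12 rad and z of can_center in the frame of coaster_1 between 0.059 and 0.071 m and horizontal distance between rollon_center and coaster_2 below 0.015 m and z of rollon_center in the frame of coaster_2 between 0.048 and 0.06 m and horizontal distance between vial_center and coaster_3 below 0.015 m and z of vial_center in the frame of coaster_3 between 0.037 and 0.049 m and horizontal distance between tumbler_center and coaster_4 below 0.015 m and z of tumbler_center in the frame of coaster_4 between 0.026 and 0.038 m) or (horizontal distance between toothbrush_rack and coaster_4 below 0.22 m and horizontal distance between can_center and coaster_4 below 0.015 m and angle between each of can_center, rollon_center, vial_center, tumbler_center's own z axis and vertical below 0.12 rad and z of can_center in the frame of coaster_4 between 0.059 and 0.071 m and horizontal distance between rollon_center and coaster_3 below 0.015 m and z of rollon_center in the frame of coaster_3 between 0.048 and 0.06 m and horizontal distance between vial_center and coaster_2 below 0.015 m and z of vial_center in the frame of coaster_2 between 0.037 and 0.049 m and horizontal distance between tumbler_center and coaster_1 below 0.015 m and z of tumbler_center in the frame of coaster_1 between 0.026 and 0.038 m))); the robot touches nothing.
It fails at once if the face brush is shifted by more than 25 mm (distance of face_brush from where it was at the start of the episode above 0.025 m).
It also fails if it takes over 115 s, if anything falls off the work surface, if the arm or the gripper's body presses on something with over 40 N, if the wrist force passes 120 N, or if a joint passes its speed limit or range.

### The arm

A 6-joint arm with a two-finger parallel gripper is mounted at the origin on the work surface. World frame = base frame: x ahead of the robot, y to its left, z up, the work surface at z = 0. Lengths are in m, angles in rad, forces in N, time in s.
With the tool pointing down it reaches from about 0.325 to 0.85 m from the base axis. Payload 15.5 kg.
Tool frame: the origin (TCP) lies at the very end of the fingers, on their centre line; the grasp point (between the pads) lies ctrl.grasp_offset behind it (ctrl.grasp_offset is the distance from the TCP to the grasp point, in m); z points along the fingers, y is the line along which they close (so a half turn about z gives the same grasp; the last joint's range is limited). The gripper opens to 91 mm and grips with 3 to 60 N. Pads are 32 mm wide; open, the fingers measure 118 mm over their backs; the gripper's body (76 mm by 178 mm) begins 60 mm behind the grasp point.
Start: joints at [-1.393, 0.494, 1.345, -0, 1.302, -0.096], TCP at [0.168, -0.602, 0.185] pointing down, gripper open.
Joint ranges: [-2.91, 2.91], [-0.82, 2.16], [0.22, 2.67], [-1.22, 4.37], [0.12, 2.79], [-3.08, 3.08]. Speed limits (rad/s): [1.89, 1.89, 2.57, 3.01, 3.01, 3.01].

### API

Orientations are given as a rotation vector (axis times angle).
In Python, from rig import ctrl gives the robot as it stands. The module is installed in compiled form; this text tells all that it offers.
- The arm moves only by the tool step_arm, never from a script. Its argument "moves" is a list of rows, each a list of 5 numbers: the closure in counts, from 0 (fully open) to 255 (shut), then the shift along the tool's x, y, z in mm, then the turn about the tool's z in degrees. In form: [[hand, x, y, z, yaw], ...]. A call has 1 to 12 rows; each row shifts and turns the commanded pose from where the row before left it, along the tool's axes as they then stand; what a row does not reach is not made up. A row lasts 1/12 s, in which the tool goes at most 41.7 mm and 7.16 degrees, less where a joint would pass 70% of its speed; a pose out of reach is approached as far as the arm can. A call is refused whole if a number of a shift passes 41.7 or a number of a turn 7.16, either way. A call with a gripper value outside its range is refused whole. The fingers move at their own pace and stop on an object; the grip force is fixed at half the most. Time passes only in rows, so rows that do not move let the fingers close. It gives the time, the measured TCP pose, the force, the opening and the grip force at its end, in the units of the state.
- ctrl.read_state(): the state, without advancing time (a new reading comes with each control period).
- ctrl.grab_frame(name): name is "scene" or "top" or "wrist"; returns a dict with "frame" (384x512x3 uint8, blue, green, red), "camera_matrix" (3x3 intrinsics, pixels), "R" (3x3) and "t" (3): a world point X has camera coordinates R X + t. Camera axes: x right, y down, z forward; pixel columns grow to the right and rows downward; lengths in m; the calibration is good to about 2 mm. The wrist camera is an equidistant fisheye: a pixel r from the principal point sees the ray r / f radians off the axis. A picture is of the moment at which its call begins. There is no depth.
- ctrl.close_job(): hands the job in; it is judged then, once.
The state is a dict: "t": time; "qpos": joint angles; "qvel": joint speeds; "joint_torque": joint torques, N m; "tool_pos": TCP position; "tcp_rot": TCP orientation; "contact_force": force on the tool from outside, world axes, zero at the start; "moment": the same for the moment, N m; "grip_width": finger opening in m; "grip_force": force on a finger pad.
Only numpy, scipy, OpenCV 4.12 (cv2) and the standard library are available. Lean on these libraries where they do the work, as an engineer would, in place of code of your own. Each camera call takes 0.05 s, during which the arm holds its last target. There are 200 camera calls.

## Working session

There is one attempt and no reset: what is moved stays moved. The work goes in short steps, Python scripts to look and compute and a tool call to move; the robot and the scene stay as the last step left them, time stands still between calls to the robot, and variables do not carry over. Pictures are saved under pics/ and viewed, at most 14 in all, crops included, and the job is handed in when it is done.

Besides the shell and the picture viewer there is one more tool, called after "Request:" as name([rows], argument=value, ...), one row to a line, values as JSON. step_arm: Moves the arm, as the interface text tells. Its arguments: {"type":"object","properties":{"moves":{"type":"array"}},"required":["moves"]}

```bash
mkdir -p pics; python3 - <<'E'
from rig import ctrl
import cv2,numpy as np,pickle
s=ctrl.read_state()
print(s['t'],s['tool_pos'],s['tcp_rot'],s['grip_width'],ctrl.grasp_offset)
print(cv2.Rodrigues(np.array(s['tcp_rot'],float))[0].round(3))
for n in("scene","top"):
    f=ctrl.grab_frame(n);pickle.dump(f,open(n+'.pkl','wb'));cv2.imwrite(f'pics/{n}0.png',f['frame'])
    R=np.array(f['R']);print(n,f['camera_matrix'],-R.T@np.array(f['t']),R.round(2).tolist())
E
```

```text
0.0 [ 0.16832493 -0.60146795  0.18432842] [-3.11118152e+00 -4.27100844e-01  1.26145929e-04] 0.09144370716425848 0.0188
[[ 0.963  0.269 -0.   ]
 [ 0.269 -0.963  0.001]
 [ 0.    -0.001 -1.   ]]
scene [[383.60831363   0.         254.99876239]
 [  0.         383.60831363 191.42023927]
 [  0.           0.           1.        ]] [ 1.19411879 -0.19514524  0.54369563] [[0.32, 0.95, 0.0], [0.54, -0.18, -0.82], [-0.78, 0.26, -0.57]]
top [[466.07685781   0.         257.42002708]
 [  0.         466.07685781 193.27851771]
 [  0.           0.           1.        ]] [ 0.42582224 -0.00390372  0.94439521] [[0.01, -1.0, -0.01], [-0.99, -0.01, -0.14], [0.14, 0.01, -0.99]]
```

View pics/top0.png

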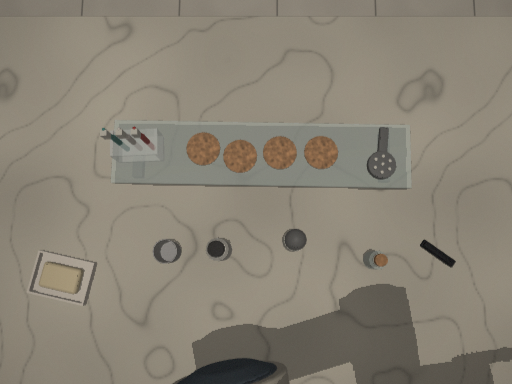

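View pics/scene0.png

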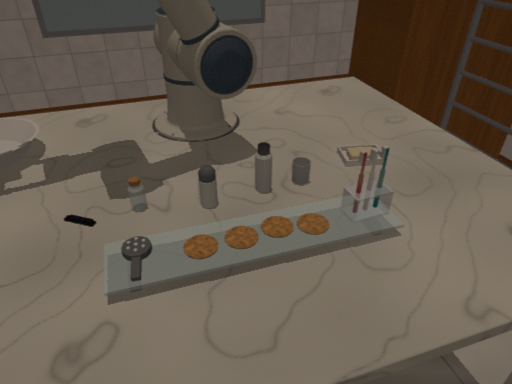

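The top view shows the rack at the left (+y, about (135,145)) and the face brush at (381,162). The coasters are at (203,149), (240,156), (280,153) and (321,152). In front are the tumbler (168,251), can (219,249), roll-on (295,239) and vial (377,260). So the can goes to coaster 1, the roll-on to 2, the vial to 3 and the tumbler to 4.

```bash
cat > h.py <<'E'
import cv2,numpy as np,pickle
def pt(f,u,v,z):
    K,R,t=[np.array(f[k],float) for k in("camera_matrix","R","t")]
    d=R.T@np.linalg.solve(K,[u,v,1]);c=-R.T@t
    return (c+d*(z-c[2])/d[2])
def px(f,X):
    K,R,t=[np.array(f[k],float) for k in("camera_matrix","R","t")]
    p=K@(R@np.array(X,float)+t);return p[:2]/p[2]
E
python3 - <<'E'
from h import *
for n in("top","scene"):
    f=pickle.load(open(n+'.pkl','rb'));im=f['frame']
    hsv=cv2.cvtColor(im,cv2.COLOR_BGR2HSV)
    m=((hsv[...,0]<16)&(hsv[...,1]>100)).astype(np.uint8)
    m=cv2.morphologyEx(m,cv2.MORPH_CLOSE,np.ones((3,3)))
    k,l,st,c=cv2.connectedComponentsWithStats(m)
    for i in range(1,k):
        if 60<st[i,4]<2500:
            cs,_=cv2.findContours((l==i).astype(np.uint8),0,2); (e,ax,_)=cv2.fitEllipse(cs[0])
            print(n,c[i].round(1),np.round(e,1),np.round(ax,1),pt(f,*e,.034).round(4))
f=pickle.load(open('top.pkl','rb'))['frame']
a=[cv2.resize(f[y-25:y+25,x-25:x+25],(390,290) if 0 else (300,300),interpolation=cv2.INTER_CUBIC) for x,y in[(168,251),(219,249),(295,239),(377,260)]]
cv2.imwrite('pics/c.png',np.vstack([np.hstack(a[:2]),np.hstack(a[2:])]))
E
```

```text
top [202.8 148.3] [202.8 148.3] [30.9 32. ] [0.6453 0.1174 0.034 ]
top [279.4 152.3] [279.5 152.3] [31.1 32.1] [ 0.6378 -0.0361  0.034 ]
top [320.7 152. ] [320.7 152. ] [31.3 32.1] [ 0.6388 -0.1183  0.034 ]
top [239.6 155.8] [239.6 155.8] [30.9 32.2] [0.6303 0.0434 0.034 ]
top [380.4 259.6] [380.4 259.6] [11.3 13. ] [ 0.427  -0.2307  0.034 ]
scene [495.3  25.3] [499.   25.6] [37.7 49.1] [-0.7252  2.0514  0.034 ]
scene [490.1  64. ] [496.   65.7] [33.5 74.4] [-0.0846  1.3641  0.034 ]
scene [485.3 100.4] [492.7 103.4] [29.9 97.7] [0.2541 0.9989 0.034 ]
scene [ 82.  105.6] [ 80.2 105.8] [  4.2 200.8] [-0.1773 -0.3618  0.034 ]
scene [477.7 133.1] [480.  134.2] [27.7 89. ] [0.43   0.7706 0.034 ]
scene [361.2 174.4] [360.8 175.9] [ 3.9 45. ] [0.5194 0.3107 0.034 ]
scene [134. 181.] [134.2 181. ] [ 9.8 12.2] [ 0.3649 -0.2221  0.034 ]
scene [312.6 223.3] [312.6 223.3] [19.9 31.6] [0.648  0.1172 0.034 ]
scene [276.8 226.4] [276.9 226.4] [20.5 31.7] [0.6335 0.0432 0.034 ]
scene [241.  236.9] [241.  236.9] [22.3 32.4] [ 0.6408 -0.0363  0.034 ]
scene [200.4 246.3] [200.4 246.3] [23.3 34.2] [ 0.6418 -0.1185  0.034 ]
```

View pics/c.png

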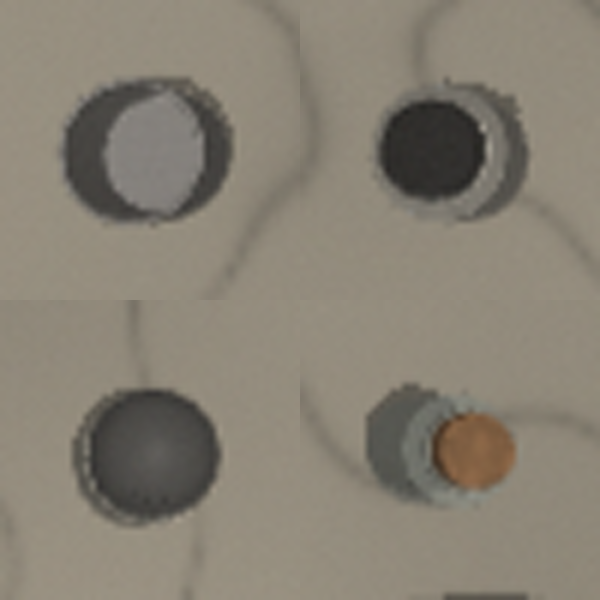

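```bash
python3 - <<'E'
from h import *
f=pickle.load(open('top.pkl','rb'));s=pickle.load(open('scene.pkl','rb'))
g=cv2.resize(s['frame'],None,fx=3,fy=3,interpolation=cv2.INTER_CUBIC)
for n,u,v,z,r,h in[('tum',165.3,250.6,.056,.0235,.056),('can',215.6,248.4,.122,.015,.122),('roll',295.2,239.1,.087,.02,.088),('vial',380.9,259.6,.078,.012,.078)]:
    p=pt(f,u,v,z);print(n,p.round(4))
    for zz,rr in((h,r),(0,{'tum':.022,'vial':.018}.get(n,.021))):
        c=np.array([px(s,[p[0]+rr*np.cos(a),p[1]+rr*np.sin(a),zz]) for a in np.linspace(0,6.28,40)])
        cv2.polylines(g,[((c+.5)*3).astype(int)],True,(0,0,255),1)
cv2.imwrite('pics/s1.png',g[390:690,330:1030])
E
```

```text
tum [0.441 0.181 0.056]
can [0.4443 0.0789 0.122 ]
roll [ 0.463  -0.0631  0.087 ]
vial [ 0.427  -0.2207  0.078 ]
```

View pics/s1.png

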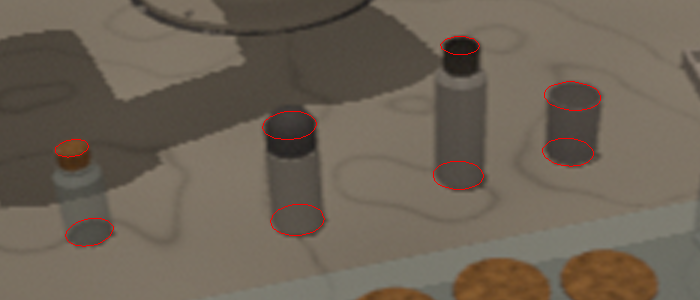

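Projecting the top-view estimates into the scene view fits every outline to about 2 mm. First I'll turn the fingers so they close along world x, which keeps the neighbours along y clear.

Request:
step_arm([
  [0,0,0,0,-6.76],
  [0,0,0,0,-6.76],
  [0,0,0,0,-6.76],
  [0,0,0,0,-6.76],
  [0,0,0,0,-6.76],
  [0,0,0,0,-6.76],
  [0,0,0,0,-6.76],
  [0,0,0,0,-6.76],
  [0,0,0,0,-6.76],
  [0,0,0,0,-6.76],
  [0,0,0,0,-6.8],
  [0,0,0,0,0],
])

```text
t: 1.1
tool_pos: [0.1683, -0.6017, 0.1846]
tcp_rot: [-2.213, -2.229, -0.001]
contact_force: [-0.2, -0.2, -0.4]
grip_width: 0.0915
grip_force: 0.0
```

Request:
step_arm([
  [0,34.6,23.6,0,0],
  [0,34.6,23.6,0,0],
  [0,34.6,23.6,0,0],
  [0,34.6,23.6,0,0],
  [0,34.6,23.6,0,0],
  [0,34.6,23.6,0,0],
  [0,34.6,23.6,0,0],
  [0,34.6,23.6,0,0],
  [0,34.6,23.6,0,0],
  [0,34.6,23.6,0,0],
  [0,34.6,23.6,0,0],
  [0,0,0,0,0],
])

```text
t: 2.1
tool_pos: [0.4293, -0.2175, 0.1849]
tcp_rot: [-2.22, -2.222, -0.003]
contact_force: [-1.4, -1.5, -0.1]
grip_width: 0.091
grip_force: 0.0
```

Request:
step_arm([
  [0,-3,0,10,0],
  [0,0,0,20,0],
  [0,0,0,20,0],
  [0,0,0,20,0],
  [0,0,0,20,0],
  [0,0,0,20,0],
  [0,0,0,20,0],
  [0,0,0,15,0],
  [0,0,0,15,0],
  [0,0,0,10,0],
  [0,0,0,2,0],
  [0,0,0,0,0],
])

```text
t: 3.1
tool_pos: [0.4253, -0.2267, 0.012]
tcp_rot: [-2.223, -2.217, 0.001]
contact_force: [0.4, -0.3, -0.7]
grip_width: 0.0909
grip_force: 0.0
```

Request:
step_arm([
  [200,0,0,0,0],
  [200,0,0,0,0],
  [200,0,0,0,0],
  [200,0,0,0,0],
  [200,0,0,0,0],
  [200,0,0,0,0],
  [200,0,0,0,0],
  [200,0,0,0,0],
  [200,0,0,0,0],
])

```text
t: 3.85
tool_pos: [0.4265, -0.2261, 0.0129]
tcp_rot: [2.221, 2.222, 0.0]
contact_force: [0.5, 0.3, 0.3]
grip_width: 0.035
grip_force: 30.1
```

```bash
python3 - <<'E'
from rig import ctrl
import cv2,pickle
f=ctrl.grab_frame("top");pickle.dump(f,open('t.pkl','wb'))
for i in range(3):
    s=ctrl.read_state();print(s['tool_pos'],s['qpos']);ctrl.grab_frame("top")
w=ctrl.grab_frame("wrist");cv2.imwrite('pics/w1.png',w['frame'])
E
```

```text
[ 0.42655253 -0.22613852  0.01294333] [-6.11253799e-01  5.59354049e-01  1.86899715e+00  1.92676793e-05
  7.13075034e-01 -6.11810759e-01]
[ 0.42653623 -0.22611181  0.01293184] [-6.11250214e-01  5.59379859e-01  1.86899169e+00  6.25310472e-05
  7.13143868e-01 -6.11813473e-01]
[ 0.42653149 -0.22611615  0.01294286] [-6.11260302e-01  5.59347030e-01  1.86902073e+00  5.67629653e-05
  7.13113027e-01 -6.11809748e-01]
```

View pics/w1.png

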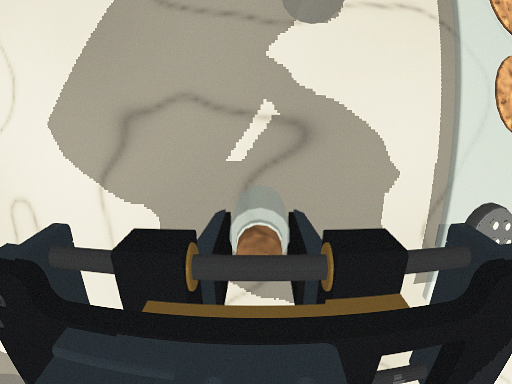

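The vial is held upright between the pads, with a 35 mm opening. Its axis is about 5 mm to +y of the TCP, and I'll allow for that when placing.

Request:
step_arm([
  [200,0,0,-10,0],
  [200,0,0,-20,0],
  [200,0,0,-20,0],
  [200,0,0,-20,0],
  [200,0,0,-20,0],
  [200,0,0,-10,0],
  [200,10,10,0,0],
  [200,20,24,0,0],
  [200,25,30,0,0],
  [200,25,30,0,0],
  [200,25,30,0,0],
  [200,25,30,0,0],
])

```text
t: 5.1
tool_pos: [0.5814, -0.0945, 0.1128]
tcp_rot: [-2.221, -2.222, 0.0]
contact_force: [0.7, -1.3, -0.9]
grip_width: 0.0345
grip_force: 30.0
```

Request:
step_arm([
  [200,25,28,0,0],
  [200,20,20,0,0],
  [200,10,11,0,0],
  [200,0,0,0,0],
  [200,0,0,0,0],
  [200,0,0,0,0],
  [200,0,0,0,0],
  [200,0,0,0,0],
])

```text
t: 5.77
tool_pos: [0.6388, -0.0418, 0.113]
tcp_rot: [-2.222, -2.221, 0.0]
contact_force: [0.3, 0.1, 0.0]
grip_width: 0.0349
grip_force: 30.0
```

Lower to z 0.048, settle, then release.

Request:
step_arm([
  [200,0,0,15,0],
  [200,0,0,15,0],
  [200,0,0,15,0],
  [200,0,0,10,0],
  [200,0,0,5,0],
  [200,0,0,5,0],
  [200,0,0,0,0],
  [200,0,0,0,0],
  [200,0,0,0,0],
  [200,0,0,0,0],
])

```text
t: 6.6
tool_pos: [0.6398, -0.0411, 0.0486]
tcp_rot: [2.22, 2.221, 0.001]
contact_force: [-0.4, 0.7, -0.8]
grip_width: 0.0347
grip_force: 30.0
```

Request:
step_arm([
  [150,0,0,0,0],
  [100,0,0,0,0],
  [50,0,0,0,0],
  [0,0,0,0,0],
  [0,0,0,0,0],
  [0,0,0,0,0],
  [0,0,0,0,0],
  [0,0,0,0,0],
  [0,0,0,0,0],
])

```text
t: 7.35
tool_pos: [0.6394, -0.041, 0.0479]
tcp_rot: [-2.221, -2.222, -0.0]
contact_force: [-0.2, 0.2, 1.1]
grip_width: 0.0884
grip_force: 0.0
```

Request:
step_arm([
  [0,0,0,-10,0],
  [0,0,0,-20,0],
  [0,0,0,-25,0],
  [0,0,0,-30,0],
  [0,0,0,-27,0],
  [0,-4,-25,0,0],
  [0,-4,-30,0,0],
  [0,-4,-35,0,0],
  [0,-4,-35,0,0],
  [0,-4,-30,0,0],
  [0,-2,-20,0,0],
  [0,0,0,0,0],
])

```text
t: 8.35
tool_pos: [0.4604, -0.0629, 0.1606]
tcp_rot: [-2.22, -2.22, 0.002]
contact_force: [1.6, 0.8, 1.3]
grip_width: 0.0911
grip_force: 0.0
```

Request:
step_arm([
  [0,0,0,0,0],
  [0,0,0,0,0],
  [0,0,0,0,0],
  [0,0,0,0,0],
])

```text
t: 8.68
tool_pos: [0.4653, -0.0631, 0.16]
tcp_rot: [2.22, 2.222, 0.0]
contact_force: [0.5, 1.4, -0.1]
grip_width: 0.0916
grip_force: 0.0
```

```bash
python3 - <<'E'
from rig import ctrl
import cv2,pickle
f=ctrl.grab_frame("top");s=ctrl.grab_frame("scene")
cv2.imwrite('pics/a1.png',cv2.resize(s['frame'][120:300,90:390],None,fx=2.6,fy=2.6,interpolation=2))
print(ctrl.read_state()['tool_pos'])
E
```

```text
[ 0.4648778  -0.06303046  0.15980921]
```

View pics/a1.png

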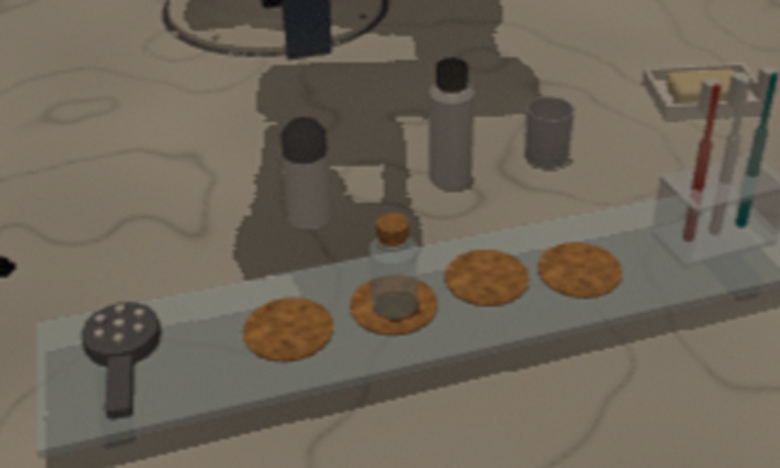

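The vial stands at about (395,280) in the crop, centred on coaster 3. Next, the roll-on.

Request:
step_arm([
  [0,0,0,10,0],
  [0,0,0,20,0],
  [0,0,0,20,0],
  [0,0,0,20,0],
  [0,0,0,20,0],
  [0,0,0,20,0],
  [0,0,0,12,0],
  [0,0,0,5,0],
  [0,0,0,0,0],
  [0,0,0,0,0],
  [0,0,0,0,0],
])

```text
t: 9.7
tool_pos: [0.465, -0.0632, 0.0336]
tcp_rot: [2.22, 2.221, 0.001]
contact_force: [0.1, -0.4, 0.2]
grip_width: 0.0913
grip_force: 0.0
```

Request:
step_arm([
  [200,0,0,0,0],
  [200,0,0,0,0],
  [200,0,0,0,0],
  [200,0,0,0,0],
  [200,0,0,0,0],
  [200,0,0,0,0],
  [200,0,0,0,0],
  [200,0,0,0,0],
  [200,0,0,0,0],
])

```text
t: 10.45
tool_pos: [0.4643, -0.0631, 0.0329]
tcp_rot: [-2.221, -2.222, 0.0]
contact_force: [-0.8, -0.7, 0.2]
grip_width: 0.0401
grip_force: 30.0
```

Request:
step_arm([
  [200,0,0,-10,0],
  [200,0,0,-20,0],
  [200,0,0,-25,0],
  [200,0,0,-25,0],
  [200,0,0,-20,0],
  [200,6,10,0,0],
  [200,14,22,0,0],
  [200,17,27,0,0],
  [200,17,27,0,0],
  [200,17,27,0,0],
  [200,17,27,0,0],
  [200,12,18,0,0],
])

```text
t: 11.45
tool_pos: [0.6244, 0.0389, 0.1319]
tcp_rot: [-2.22, -2.223, -0.001]
contact_force: [-1.1, 0.2, -1.1]
grip_width: 0.0402
grip_force: 30.0
```

Request:
step_arm([
  [200,6,10,0,0],
  [200,0,0,0,0],
  [200,0,0,0,0],
  [200,0,0,0,0],
  [200,0,0,15,0],
  [200,0,0,15,0],
  [200,0,0,15,0],
  [200,0,0,10,0],
  [200,0,0,5,0],
  [200,0,0,0,0],
  [200,0,0,0,0],
  [200,0,0,0,0],
])

```text
t: 12.45
tool_pos: [0.6328, 0.0429, 0.0737]
tcp_rot: [2.22, 2.221, 0.001]
contact_force: [-0.5, 0.2, -1.1]
grip_width: 0.0398
grip_force: 30.0
```

Request:
step_arm([
  [200,0,0,3,0],
  [200,0,0,2,0],
  [200,0,0,0,0],
  [200,0,0,0,0],
  [150,0,0,0,0],
  [100,0,0,0,0],
  [50,0,0,0,0],
  [0,0,0,0,0],
  [0,0,0,0,0],
  [0,0,0,0,0],
  [0,0,0,0,0],
  [0,0,0,0,0],
])

```text
t: 13.45
tool_pos: [0.6323, 0.043, 0.0679]
tcp_rot: [2.221, 2.222, 0.0]
contact_force: [-0.1, 1.1, 0.4]
grip_width: 0.0842
grip_force: 0.0
```

Request:
step_arm([
  [0,0,0,0,0],
  [0,0,0,-10,0],
  [0,0,0,-20,0],
  [0,0,0,-25,0],
  [0,0,0,-30,0],
  [0,0,0,-17,0],
  [0,6,-30,0,0],
  [0,6,-35,0,0],
  [0,6,-35,0,0],
  [0,6,-35,0,0],
  [0,6,-30,0,0],
  [0,6,-22,0,0],
])

```text
t: 14.45
tool_pos: [0.4425, 0.0791, 0.1705]
tcp_rot: [-2.221, -2.222, 0.0]
contact_force: [-0.2, 0.3, -0.1]
grip_width: 0.0911
grip_force: 0.0
```

Request:
step_arm([
  [0,0,0,0,0],
  [0,0,0,0,0],
  [0,0,0,0,0],
  [0,0,0,0,0],
  [0,0,0,0,0],
])

```text
t: 14.87
tool_pos: [0.4463, 0.0787, 0.17]
tcp_rot: [2.221, 2.221, 0.0]
contact_force: [0.5, 0.7, 0.1]
grip_width: 0.0913
grip_force: 0.0
```

Request:
step_arm([
  [0,0,0,10,0],
  [0,0,0,20,0],
  [0,0,0,20,0],
  [0,0,0,20,0],
  [0,0,0,20,0],
  [0,0,0,15,0],
  [0,0,0,8,0],
  [0,0,0,0,0],
  [0,0,0,0,0],
  [0,0,0,0,0],
  [0,0,0,0,0],
])

```text
t: 15.78
tool_pos: [0.446, 0.0789, 0.0577]
tcp_rot: [2.22, 2.221, 0.002]
contact_force: [0.4, 0.5, 0.6]
grip_width: 0.091
grip_force: 0.0
```

Request:
step_arm([
  [200,0,0,0,0],
  [200,0,0,0,0],
  [200,0,0,0,0],
  [200,0,0,0,0],
  [200,0,0,0,0],
  [200,0,0,0,0],
  [200,0,0,0,0],
  [200,0,0,0,0],
  [200,0,0,0,0],
])

```text
t: 16.53
tool_pos: [0.4452, 0.0789, 0.0569]
tcp_rot: [-2.221, -2.222, 0.0]
contact_force: [-0.4, 0.2, 0.8]
grip_width: 0.0405
grip_force: 30.0
```

Request:
step_arm([
  [200,0,0,-10,0],
  [200,0,0,-20,0],
  [200,0,0,-25,0],
  [200,0,0,-25,0],
  [200,0,0,-20,0],
  [200,8,8,0,0],
  [200,12,18,0,0],
  [200,12,26,0,0],
  [200,6.4,30,0,0],
  [200,0,30,0,0],
  [200,0,30,0,0],
  [200,0,28,0,0],
])

```text
t: 17.53
tool_pos: [0.6167, 0.1179, 0.1558]
tcp_rot: [-2.22, -2.222, 0.001]
contact_force: [-0.2, 0.4, -1.9]
grip_width: 0.0408
grip_force: 30.0
```

Request:
step_arm([
  [200,0,20,0,0],
  [200,0,11.3,0,0],
  [200,0,0,0,0],
  [200,0,0,0,0],
  [200,0,0,0,0],
  [200,0,0,15,0],
  [200,0,0,15,0],
  [200,0,0,15,0],
  [200,0,0,10,0],
  [200,0,0,5,0],
  [200,0,0,0,0],
  [200,0,0,0,0],
])

```text
t: 18.53
tool_pos: [0.6466, 0.1175, 0.0974]
tcp_rot: [2.221, 2.222, 0.0]
contact_force: [0.7, 1.0, -1.7]
grip_width: 0.0406
grip_force: 30.0
```

Request:
step_arm([
  [200,0,0,3,0],
  [200,0,0,2,0],
  [200,0,0,0,0],
  [200,0,0,0,0],
])

```text
t: 18.87
tool_pos: [0.6466, 0.1174, 0.0921]
tcp_rot: [2.221, 2.222, 0.0]
contact_force: [0.9, 0.5, -0.3]
grip_width: 0.0407
grip_force: 30.0
```

Request:
step_arm([
  [150,0,0,0,0],
  [100,0,0,0,0],
  [50,0,0,0,0],
  [0,0,0,0,0],
  [0,0,0,0,0],
  [0,0,0,0,0],
  [0,0,0,0,0],
  [0,0,0,-10,0],
  [0,0,0,-20,0],
  [0,0,0,-25,0],
  [0,0,0,-25,0],
  [0,0,0,-20,0],
])

```text
t: 19.87
tool_pos: [0.647, 0.1174, 0.1947]
tcp_rot: [2.22, 2.221, 0.002]
contact_force: [1.1, 1.1, 0.2]
grip_width: 0.0917
grip_force: 0.0
```

Request:
step_arm([
  [0,0,-20,0,0],
  [0,0,-30,0,0],
  [0,0,-35,0,0],
  [0,12,-35,0,0],
  [0,20,-35,0,0],
  [0,20,-30,0,0],
  [0,12,-20,0,0],
  [0,0,0,0,0],
  [0,0,0,0,0],
  [0,0,0,0,0],
  [0,0,0,0,0],
])

```text
t: 20.78
tool_pos: [0.4426, 0.181, 0.1922]
tcp_rot: [2.221, 2.221, 0.001]
contact_force: [0.1, 0.9, 0.1]
grip_width: 0.091
grip_force: 0.0
```

```bash
python3 - <<'E'
from rig import ctrl
import cv2,pickle
s=ctrl.grab_frame("scene")
cv2.imwrite('pics/a2.png',cv2.resize(s['frame'][120:300,90:390],None,fx=2.6,fy=2.6,interpolation=2))
print(ctrl.read_state()['tool_pos'])
E
```

```text
[0.44247008 0.18091364 0.1920425 ]
```

View pics/a2.png

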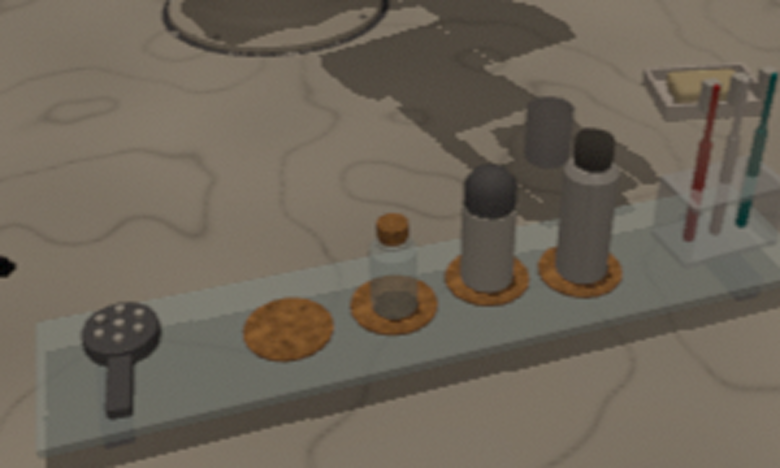

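The can at (585,225), the roll-on at (490,235) and the vial at (395,270) all stand on their coasters. The tumbler is the last one.

Request:
step_arm([
  [0,0,0,10,0],
  [0,0,0,20,0],
  [0,0,0,25,0],
  [0,0,0,25,0],
  [0,0,0,25,0],
  [0,0,0,25,0],
  [0,0,0,20,0],
  [0,0,0,15,0],
  [0,0,0,10,0],
  [0,0,0,4.5,0],
  [0,0,0,0,0],
  [0,0,0,0,0],
])

```text
t: 21.83
tool_pos: [0.442, 0.1811, 0.0125]
tcp_rot: [-2.221, -2.221, 0.0]
contact_force: [0.4, 0.0, 0.1]
grip_width: 0.0912
grip_force: 0.0
```

Request:
step_arm([
  [200,0,0,0,0],
  [200,0,0,0,0],
  [200,0,0,0,0],
  [200,0,0,0,0],
  [200,0,0,0,0],
  [200,0,0,0,0],
  [200,0,0,0,0],
  [200,0,0,0,0],
  [200,0,0,0,0],
])

```text
t: 22.58
tool_pos: [0.4415, 0.1813, 0.0125]
tcp_rot: [-2.221, -2.222, 0.0]
contact_force: [-1.2, 0.0, 1.5]
grip_width: 0.0461
grip_force: 30.0
```

Request:
step_arm([
  [200,0,0,-10,0],
  [200,0,0,-20,0],
  [200,0,0,-25,0],
  [200,0,0,-25,0],
  [200,0,0,-20,0],
  [200,-10,0,0,0],
  [200,-20,0,0,0],
  [200,-30,0,0,0],
  [200,-30,0,0,0],
  [200,-30,0,0,0],
  [200,-30,0,0,0],
  [200,-30,0,0,0],
])

```text
t: 23.58
tool_pos: [0.441, -0.0003, 0.1119]
tcp_rot: [-2.22, -2.222, 0.001]
contact_force: [0.9, 0.6, 0.7]
grip_width: 0.0463
grip_force: 30.0
```

Request:
step_arm([
  [200,-30,0,0,0],
  [200,-30,0,0,0],
  [200,-30,0,0,0],
  [200,-20,10,0,0],
  [200,-10,20,0,0],
  [200,0,28,0,0],
  [200,0,30,0,0],
  [200,0,30,0,0],
  [200,0,30,0,0],
  [200,0,28,0,0],
  [200,0,15,0,0],
  [200,0,7,0,0],
])

```text
t: 24.58
tool_pos: [0.6412, -0.1188, 0.1113]
tcp_rot: [-2.22, -2.222, 0.0]
contact_force: [-1.3, 0.1, -1.6]
grip_width: 0.046
grip_force: 30.0
```

Request:
step_arm([
  [200,0,0,0,0],
  [200,0,0,0,0],
  [200,0,0,0,0],
  [200,0,0,15,0],
  [200,0,0,15,0],
  [200,0,0,15,0],
  [200,0,0,10,0],
  [200,0,0,5,0],
  [200,0,0,0,0],
  [200,0,0,0,0],
  [200,0,0,0,0],
  [200,0,0,0,0],
])

```text
t: 25.58
tool_pos: [0.6402, -0.1188, 0.0533]
tcp_rot: [2.22, 2.221, 0.001]
contact_force: [0.1, 0.1, -0.9]
grip_width: 0.0459
grip_force: 30.0
```

Target z is about 0.0475, then release and retreat upward.

Request:
step_arm([
  [200,0,0,3,0],
  [200,0,0,2,0],
  [200,0,0,0,0],
  [200,0,0,0,0],
  [150,0,0,0,0],
  [100,0,0,0,0],
  [50,0,0,0,0],
  [0,0,0,0,0],
  [0,0,0,0,0],
  [0,0,0,0,0],
  [0,0,0,0,0],
  [0,0,0,0,0],
])

```text
t: 26.58
tool_pos: [0.6397, -0.1186, 0.0474]
tcp_rot: [2.221, 2.222, 0.0]
contact_force: [-0.5, -0.8, 0.7]
grip_width: 0.0894
grip_force: 0.0
```

Request:
step_arm([
  [0,0,0,-10,0],
  [0,0,0,-20,0],
  [0,0,0,-25,0],
  [0,0,0,-25,0],
  [0,0,0,-25,0],
  [0,0,-25,-15,0],
  [0,0,-35,0,0],
  [0,0,-35,0,0],
  [0,0,-35,0,0],
  [0,0,-35,0,0],
  [0,0,-35,0,0],
  [0,0,0,0,0],
])

```text
t: 27.58
tool_pos: [0.4333, -0.1175, 0.1677]
tcp_rot: [-2.219, -2.219, 0.003]
contact_force: [1.3, -0.0, -0.5]
grip_width: 0.0912
grip_force: 0.0
```

Request:
step_arm([
  [0,0,0,0,0],
  [0,0,0,0,0],
  [0,0,0,0,0],
  [0,0,0,0,0],
  [0,0,0,0,0],
])

```text
t: 28.0
tool_pos: [0.4404, -0.1187, 0.1673]
tcp_rot: [2.22, 2.222, 0.0]
contact_force: [0.9, -0.3, 0.7]
grip_width: 0.0909
grip_force: 0.0
```

```bash
python3 - <<'E'
from rig import ctrl
import cv2,numpy as np
from h import *
s=ctrl.grab_frame("scene");t=ctrl.grab_frame("top");o=[]
C=[(.6465,.1173,.122,.015),(.632,.0433,.088,.02),(.6393,-.0362,.078,.012),(.640,-.1184,.056,.0235)]
for f,(a,b,c,d) in((s,(175,275,150,350)),(t,(115,215,150,350))):
    g=cv2.resize(f['frame'],None,fx=4,fy=4,interpolation=2)
    for x,y,h,r in C:
        p=np.array([px(f,[x+r*np.cos(q),y+r*np.sin(q),h+.034]) for q in np.linspace(0,6.28,40)])
        cv2.polylines(g,[((p+.5)*4).astype(int)],True,(0,0,255),1)
    o.append(g[a*4:b*4,c*4:d*4])
cv2.imwrite('pics/fin.png',cv2.resize(np.vstack(o),(600,600)))
E
```

```text
(no output)
```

View pics/fin.png

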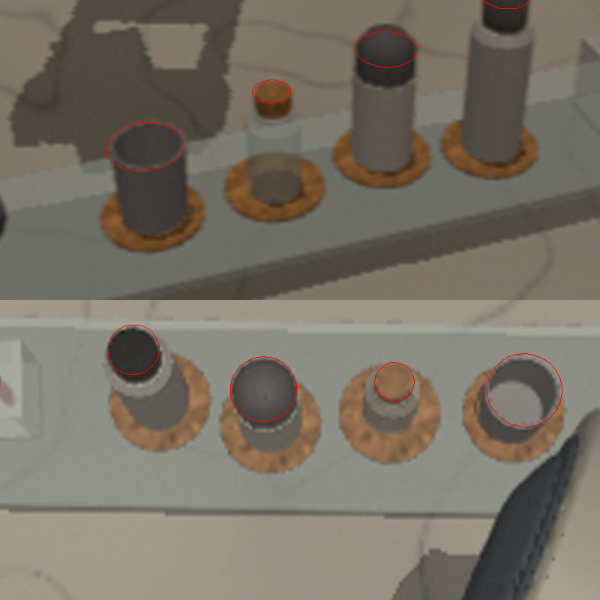

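All four stand upright, and their tops coincide with the predicted circles in both views to within about 2 mm. The gripper is clear of everything.

```bash
python3 -c "
from rig import ctrl
print(ctrl.close_job())"
```

```text
the job is handed in; nothing more can be done
None
```

The job is handed in: the can, roll-on, vial and tumbler stand upright on coasters 1 to 4, counted from the toothbrush rack, each within about 2 mm of centre in both camera views; the arm never went near the face brush, and no verdict came back.

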